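# Lay out an egg breakfast

## Robot

A 7-joint arm with a two-finger parallel gripper is mounted at the origin on the work surface. World frame = base frame: x ahead of the robot, y to its left, z up, the work surface at z = 0. Lengths are in m, angles in rad, forces in N, time in s.
With the tool pointing down it reaches from about 0.425 to 0.825 m from the base axis. Payload 3.6 kg.
Tool frame: the origin (TCP) lies between the finger pads; the fingertips stand 14 mm ahead of it and the grasp point (between the pads) lies 5 mm behind it; z points along the fingers, y is the line along which they close (so a half turn about z gives the same grasp; the last joint's range is limited). The gripper opens to 93 mm and grips with 3 to 60 N. Pads are 15 mm wide; open, the fingers measure 128 mm over their backs; the gripper's body (75 mm by 188 mm) begins 65 mm behind the grasp point.
Start: joints at [-1.202, 0.615, -0.013, 1.423, 0.008, 1.103, -0.04], TCP at [0.25, 0.6, 0.233] pointing down, gripper open.
Joint ranges: [-3.12, 3.12], [-0.3, 2.06], [-1.34, 1.32], [0.26, 2.42], [-1.36, 4.5], [0.01, 1.98], [-2.84, 2.84]. Speed limits (rad/s): [2.79, 2.79, 3.14, 3.14, 3.14, 3.14, 3.14].

## Interface

Orientations are given as a unit quaternion [x, y, z, w].
In Python, from station import manip gives the robot as it stands.
- The arm moves only by the shell command python3 -m creep 'ROWS' [FORCE]. ROWS is JSON, a list that holds one entry, the list of rows, each a list of 5 numbers: the shift along the world's x, y, z in mm, then the turn about the world's z in degrees, then the opening, from 0 (shut) to 1 (fully open). In form: [[[x, y, z, roll, hand], ...]]. A call has exactly 5 rows; each row is the pose to reach, as a shift and turn from the pose commanded when the call began; what a row does not reach only later rows make up. A row lasts 1/10 s, in which the tool goes at most 50 mm and 8.59 degrees, less where a joint would pass 70% of its speed; a pose out of reach is approached as far as the arm can. A call with a gripper value outside its range is refused whole. The fingers move at their own pace and stop on an object; FORCE is the grip in N (left out, the last holds). Time passes only in rows, so rows that repeat a pose let the fingers close, or fill a call up. It gives the time, the measured TCP pose, the force, the opening and the grip force at its end, in the units of the state.
- manip.state(): the state, without advancing time (a new reading comes with each control period).
- manip.camera(name): name is "scene" or "top"; returns the picture (420x560x3 uint8, red, green, blue); there is no depth.
- manip.camera_model(name): a dict with "intrinsics" (3x3 intrinsics, pixels), "origin" and "attitude" of the camera in the world. Camera axes: x right, y down, z forward; pixel columns grow to the right and rows downward; lengths in m; the calibration is good to about 2 mm. A picture is of the moment at which its call begins. camera_model takes no time and is no camera call.
- manip.hand_in(): hands the job in; it is judged then, once.
The state is a dict: "t": time; "joint_pos": joint angles; "qvel": joint speeds; "effort": joint torques, N m; "tcp_pos": TCP position; "orientation": TCP orientation; "force": force on the tool from outside, world axes, zero at the start; "moment": the same for the moment, N m; "finger_gap": finger opening in m; "grip_force": force on a finger pad.
Only numpy, scipy, OpenCV 4.12 (cv2) and the standard library are available. Lean on these libraries where they do the work, as an engineer would, in place of code of your own. Each camera call takes 0.05 s, during which the arm holds its last target. There are 200 camera calls.

## Task

Lay out the egg breakfast around the square wooden board: first stand the egg cup in the middle of the board, then set the egg from the rack in it. Stand the salt shaker on the counter midway in the gap between the board and the mug, in line with their middles, and lay the spoon flat on the counter along the board's opposite side (the one away from the mug), parallel to that edge and level with its middle, about 4 cm from the edge, bowl end away from you. Leave the mug, the pepper mill and the jam jar standing where they are, and do not drop the egg.

Things in the scene. Friction and masses are not known exactly. Their poses are not given: they have to be found in the camera images.
- board: Square dark wooden breakfast board, 140 x 140 mm, 10 mm thick, lying fixed on the counter. Origin: centre of its underside. x axis points away from the robot, y to the left as the robot sees it, both parallel to its edges; turned by up to 0.18 rad. The mug stands on its left or on its right.
- mug: White ceramic mug, 74 mm wide and 88 mm tall, with a handle on the side away from the robot. Stands on the counter beside the board, its axis 177 mm from the board's centre along the board's +y or -y axis, so the gap between board edge and mug is 70 mm wide. Origin: centre of its underside. Loose, stays where it is.
- egg_cup: White ceramic egg cup on a foot, 62 mm tall, loose, round. Foot 42 mm wide, stem 18 mm, the cup itself from 30 to 62 mm height, widening from 42 mm (at height 42) to 47 mm at the rim; hollow 39 mm wide at the rim. Grasp it round the cup, just below the rim. Origin: centre of its underside, z up.
- egg: Rigid brown hen's egg, 44 mm wide, 57 mm long, standing pointed end down in a hole of the egg rack. Origin: on its long axis at the widest place, 31 mm above its lower tip, 26 mm below its top; z along the long axis, up. In the rack the origin is about 18 mm above the rack's top; seated in the egg cup, about 78 mm above the cup's underside (16 mm above the rim).
- egg_rack: Square wooden egg rack, 90 x 90 mm, 25 mm tall, with four holes 36 mm wide in a 45 mm square pattern, three of them empty. Fixed. Origin: centre of its underside, axes parallel to its edges; the egg is in the hole at +22.5 mm x, +22.5 mm y.
- salt: Salt shaker: low round glass with a paper band and a steel cap, 75 mm tall, 40 mm wide at the foot, 36 to 37 mm wide from height 50 to 64 mm. Loose. Origin: centre of its underside, z up.
- spoon: Wooden egg spoon lying flat, 140 mm long: handle 10 mm wide, 8 mm thick, round bowl 30 mm wide at the +x end. Loose. Origin: middle of its length, on its underside; x from handle to bowl (handle from -70 to +42 mm, bowl from +40 to +70 mm), z up. Its centre of mass is about 10 mm from the origin towards the bowl.
- spoon_bowl (a point): Centre of the spoon's bowl, 55 mm from the spoon's origin along its x axis.
- mill: Turned dark wooden pepper mill, 100 mm tall, 48 mm wide, loose, a bystander that stays. Origin: centre of its underside.
- jar: Round amber jam jar with a steel cap, 60 mm wide and 78 mm tall, loose, a bystander that stays. Origin: centre of its underside.

How it is judged:
By the outcome, as a careful person would: the job done as asked, in the order asked, and still so for the second after the job is handed in, with the robot touching nothing.
It also fails if it takes over 106 s, if anything falls off the work surface, if the arm or the gripper's body presses on something with over 40 N, if the wrist force passes 120 N, or if a joint passes its speed limit or range.

## Working session

There is one attempt and no reset: what is moved stays moved. The work goes in short steps, Python scripts to look and compute and a shell command to move; the robot and the scene stay as the last step left them, time stands still between calls to the robot, and variables do not carry over. Pictures are saved under pics/ and viewed, at most 14 in all, crops included, and the job is handed in when it is done.

```bash
mkdir -p pics; ls
python3 - <<'E'
from station import manip
import cv2
for n in("scene","top"):
    im=manip.camera(n); cv2.imwrite(f"pics/{n}0.png",im[:,:,::-1]); print(n,manip.camera_model(n))
print(manip.state())
E
```

```text
pics
scene {'intrinsics': array([[512.31714791,   0.        , 271.06132766],
       [  0.        , 512.31714791, 213.24593396],
       [  0.        ,   0.        ,   1.        ]]), 'origin': array([0.98815813, 0.49180458, 1.11842444]), 'attitude': array([ 0.35652017,  0.89167234, -0.26179917, -0.09630684])}
top {'intrinsics': array([[538.12602628,   0.        , 276.44605656],
       [  0.        , 538.12602628, 211.06815771],
       [  0.        ,   0.        ,   1.        ]]), 'origin': array([ 0.44007071, -0.01294022,  1.18575067]), 'attitude': array([ 0.70924641, -0.70395671,  0.02153124, -0.03083633])}
{'t': 0.1, 'joint_pos': array([-1.20251465,  0.61584368, -0.01260997,  1.42475521,  0.00810684,
        1.10338092, -0.04042008]), 'qvel': array([ 0.00288096, -0.00162244, -0.00041352, -0.00304036, -0.00047412,
        0.00047377, -0.0002072 ]), 'effort': array([ 9.42027909e-04, -4.60040116e+01,  2.09837775e-01, -1.66244406e+01,
       -6.11824100e-02,  1.68990763e-02,  1.04986073e-04]), 'tcp_pos': array([0.24972493, 0.5993723 , 0.23157775]), 'orientation': array([ 1.96090161e-01,  9.80585174e-01, -1.14942493e-03, -2.09885757e-04]), 'force': array([-0.33934945, -0.10770894, -0.27745025]), 'moment': array([ 0.03185257,  0.03045007, -0.00937843]), 'grip_force': 0.0, 'finger_gap': 0.09288304859166854}
```

View pics/scene0.png

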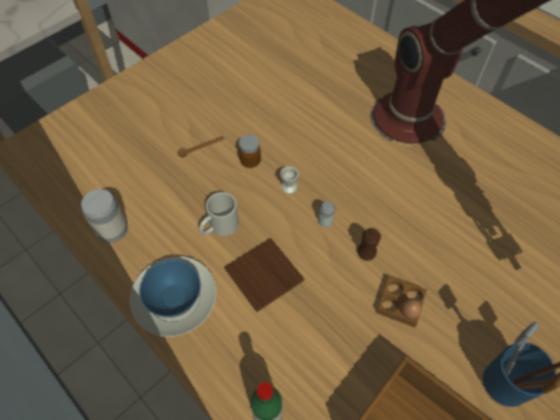

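View pics/top0.png

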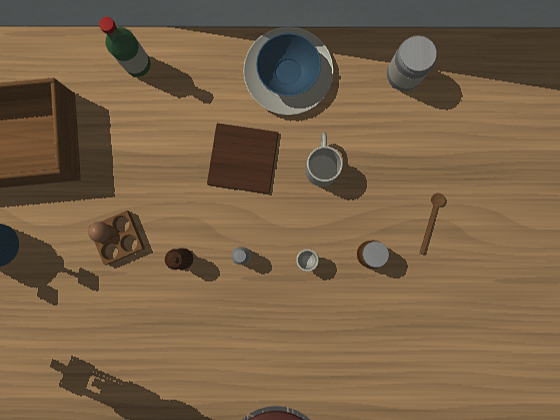

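The scene view shows everything upright. In the top view, the board is at about (244,158), mug (324,164), rack (120,237) with the egg at (100,231), mill (179,259), salt (240,256), cup (307,260), jar (374,254) and spoon (424,253) to bowl (438,200). The mug is on the right, so the spoon goes on the left (+y).

```bash
cat > h.py <<'E'
import numpy as np, cv2
from station import manip
from scipy.spatial.transform import Rotation as R
def ray(n,p):
    m=manip.camera_model(n); d=np.linalg.inv(m["intrinsics"])@[p[0],p[1],1.]
    return m["origin"], R.from_quat(m["attitude"]).as_matrix()@d
def on(n,p,z):
    o,d=ray(n,p); return (o+d*(z-o[2])/d[2])
def proj(n,P):
    m=manip.camera_model(n); c=m["intrinsics"]@(R.from_quat(m["attitude"]).as_matrix().T@(np.array(P)-m["origin"])); return c[:2]/c[2]
def tri(p,q):  # scene px, top px
    o1,d1=ray("scene",p);o2,d2=ray("top",q); s=np.linalg.lstsq(np.c_[d1,-d2],o2-o1,rcond=None)[0]
    a,b=o1+d1*s[0],o2+d2*s[1]; return (a+b)/2,np.linalg.norm(a-b)
E
python3 - <<'E'
from h import *
np.set_printoptions(precision=4,suppress=True)
t=cv2.imread("pics/top0.png")
print("base", proj("top",[0,0,0]), proj("top",[.6,0,0]))
cv2.imwrite("pics/tc.png",cv2.resize(t[185:275,80:320],None,fx=3.3,fy=3.3,interpolation=cv2.INTER_CUBIC))
s=cv2.imread("pics/scene0.png")
cv2.imwrite("pics/sc.png",cv2.resize(s[125:330,170:430],None,fx=2.9,fy=2.9,interpolation=cv2.INTER_CUBIC))
hsv=cv2.cvtColor(t,cv2.COLOR_BGR2HSV)
for n,p in dict(board=(244,158),mug=(313,164),wood=(200,100),woodsh=(268,263),salt=(240,255),cuprim=(300,260),spoon=(430,230),egg=(98,231),rack=(110,255),jar=(376,254)).items(): print(n,hsv[p[1],p[0]])
E
```

```text
base [275.8945 457.465 ] [278.0675 178.7348]
board [ 11 132  77]
mug [30 22 82]
wood [ 15 113 113]
woodsh [ 15 110  72]
salt [ 30   6 126]
cuprim [21 25 72]
spoon [ 14 138 107]
egg [ 13 112 107]
rack [ 17 107  69]
jar [ 30   6 123]
```

View pics/tc.png

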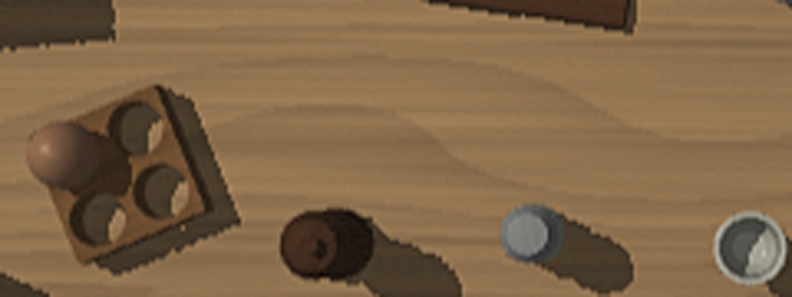

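View pics/sc.png

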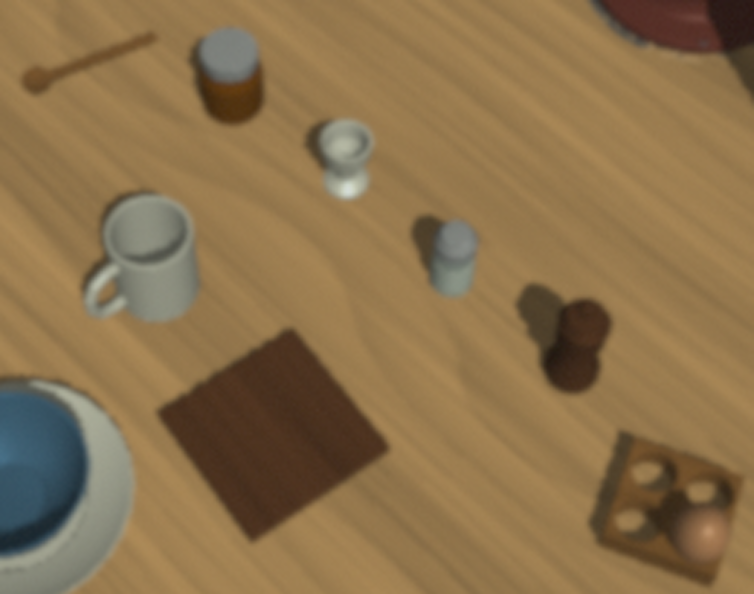

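The crops show the cup rim at top pixel (307,260), salt cap (239.6,255.7), egg (98.6,231.8), mill top (175,259), plus rack corners. In the scene view, the cup rim is at about (289,174), the salt cap at (328,208) and the egg at (411,309).

```bash
cat > m.py <<'E'
from h import *
np.set_printoptions(precision=4,suppress=True)
def blob(mask,roi):
    m=np.zeros_like(mask); x0,y0,x1,y1=roi; m[y0:y1,x0:x1]=mask[y0:y1,x0:x1]
    c=cv2.findContours(m,cv2.RETR_EXTERNAL,cv2.CHAIN_APPROX_NONE)[0]; return max(c,key=cv2.contourArea)
E
python3 - <<'E'
from m import *
C=lambda x,y:(80+(x+.5)/3.3-.5,185+(y+.5)/3.3-.5)
S=lambda x,y:(170+(x+.5)/2.9-.5,125+(y+.5)/2.9-.5)
P=lambda n,a,b,h:print(n,on("top",C(*a),h),on("scene",S(*b),h),"tri",*tri(S(*b),C(*a)))
P("cup",(750,248),(346,144),.062)
P("salt",(527,234),(457,240),.075)
P("egg",(62,155),(703,535),.043)
P("mill",(313,245),(584,324),.1)
r=[on("top",C(*p),.025) for p in[(157,87),(207,210),(77,262)]]
print("rack corners",r,np.linalg.norm(r[0]-r[1]),np.linalg.norm(r[1]-r[2]),"centre",(r[0]+r[2])/2)
t=cv2.imread("pics/top0.png");s=cv2.imread("pics/scene0.png")
def hs(i): return cv2.split(cv2.cvtColor(i,cv2.COLOR_BGR2HSV))
h,sa,v=hs(t)
c=blob(((h<14)&(v<95)).astype(np.uint8),(200,115,285,200)); rc=cv2.minAreaRect(c)
print("board",rc); b=cv2.boxPoints(rc); print([on("top",p,.01)[:2] for p in b],"ctr",on("top",b.mean(0),.01))
h2,sa2,v2=hs(s)
c2=blob(((h2<14)&(v2<80)).astype(np.uint8),(220,235,310,315)); 
ap=cv2.approxPolyDP(c2,6,True)[:,0]; print("scene board",[on("scene",p,.01)[:2] for p in ap], np.mean([on("scene",p,.01) for p in ap],0))
c=blob((sa<60).astype(np.uint8),(295,125,345,190)); print("mug",cv2.boundingRect(c),cv2.minEnclosingCircle(c))
# spoon
sp=((t[...,2].astype(int)-t[...,0])>0)
roi=t[185:260,410:455]; g=cv2.cvtColor(roi,cv2.COLOR_BGR2HSV); print(np.array2string(g[28,:,2]),np.array2string(g[28,:,1]),np.array2string(g[28,:,0]))
cv2.imwrite("pics/sp.png",cv2.resize(t[120:265,300:460],None,fx=4,fy=4,interpolation=cv2.INTER_CUBIC))
E
```

```text
cup [ 0.4223 -0.062   0.062 ] [ 0.4255 -0.0605  0.062 ] tri [ 0.4226 -0.0626  0.0572] 0.0011034124776346883
salt [0.43   0.0777 0.075 ] [0.4355 0.082  0.075 ] tri [0.4301 0.0783 0.0651] 0.0004704172987622692
egg [0.4782 0.3817 0.043 ] [0.4792 0.3837 0.043 ] tri [0.4781 0.3831 0.04  ] 0.0008164248489701404
mill [0.4225 0.2063 0.1   ] [0.4343 0.2151 0.1   ] tri [0.4226 0.21   0.0794] 0.0013522308966047937
rack corners [array([0.524 , 0.3267, 0.025 ]), array([0.4436, 0.2915, 0.025 ]), array([0.409 , 0.3758, 0.025 ])] 0.08778829551986635 0.09113602132647056 centre [0.4665 0.3512 0.025 ]
board ((242.2337646484375, 158.14309692382812), (63.441490173339844, 62.43391036987305), 8.27589225769043)
[array([0.5849, 0.1578]), array([0.7232, 0.1402]), array([0.7033, 0.0006]), array([0.5656, 0.0193])] ctr [0.644  0.0794 0.01  ]
scene board [array([0.5735, 0.0244]), array([0.6355, 0.0154]), array([0.6493, 0.0876]), array([0.6427, 0.0161]), array([0.6974, 0.0049]), array([0.7209, 0.1308]), array([0.5931, 0.1523])] [0.6446 0.0616 0.01  ]
mug (305, 132, 38, 55) ((321.5, 159.0), 27.11559295654297)
[142 145 144 143 143 143 143 146 146 144 145 145 145 145 144 145 144 146
 146 148 151  81 100  96  99 101  46  69 154 148 146 145 146 145 144 147
 143 144 143 145 144 144 144 144 144] [115 113 113 112 114 114 111 114 112 113 113 113 114 114 113 111 113 114
 114 110 111 135 148 146 142 149 105 100 111 110 112 114 112 111 112 114
 116 115 112 114 113 113 113 115 113] [16 16 16 16 16 16 16 16 16 17 16 16 16 16 16 16 16 16 16 16 16 14 14 15
 14 14 17 16 16 16 16 17 16 16 17 16 16 16 16 16 16 16 16 16 16]
```

View pics/sp.png

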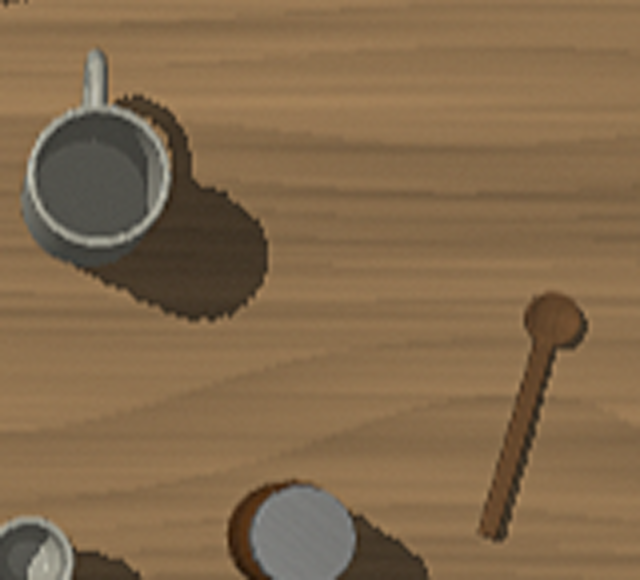

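The spoon's bowl is at about top pixel (438.6,199.9) and its handle end at (422.9,254). The mug rim centre is at (324,164). Board size, rack size and egg hole all agree with the given dimensions. I'll start moving towards the cup while working out the rest.

```bash
python3 - <<'E'
from m import *
a=on("top",(438.4,199.7),.006);b=on("top",(422.7,254),.006);d=a-b
print("bowl",a,"end",b,"L(125)",np.linalg.norm(d),"yaw",np.degrees(np.arctan2(d[1],d[0])),"origin",a-d/np.linalg.norm(d)*.055)
print("mug",on("top",(324.1,163.9),.088),"jar",on("top",(375.5,254.2),.078))
c=np.array([.6445,.08]);w=np.radians(-7.8);ex=np.array([np.cos(w),np.sin(w)]);ey=np.array([-ex[1],ex[0]])
print("mugexp",c-.177*ey,"salt",c-.105*ey,"spoon",c+.11*ey)
E
python3 -m creep '[[[30,-40,0,-7.5,1],[60,-80,0,-15,1],[90,-120,0,-22.5,1],[120,-160,0,-30,1],[150,-200,0,-37.5,1]]]' 10
python3 -m creep '[[[5,-46,0,-7.5,1],[9,-92,0,-15,1],[14,-138,0,-22.5,1],[18,-184,0,-30,1],[23,-230,0,-38,1]]]'
python3 -m creep '[[[0,-46,0,0,1],[0,-92,0,0,1],[0,-138,0,0,1],[0,-184,0,0,1],[0,-232,0,0,1]]]'
python3 -m creep '[[[0,0,-15,0,1],[0,0,-30,0,1],[0,0,-45,0,1],[0,0,-60,0,1],[0,0,-60,0,1]]]'
```

```text
bowl [ 0.5551 -0.3521  0.006 ] end [ 0.436  -0.3164  0.006 ] L(125) 0.12427585597258886 yaw -16.72105986895358 origin [ 0.5024 -0.3363  0.006 ]
mug [ 0.6195 -0.0954  0.088 ] jar [ 0.4351 -0.2015  0.078 ]
mugexp [ 0.6205 -0.0954] salt [ 0.6302 -0.024 ] spoon [0.6594 0.189 ]
t: 0.6
tcp_pos: [0.4007, 0.3981, 0.2324]
orientation: [0.503, 0.864, -0.0, -0.0]
force: [0.9, -0.3, 0.0]
finger_gap: 0.0929
grip_force: 0.0
t: 1.1
tcp_pos: [0.4225, 0.1681, 0.2325]
orientation: [0.757, 0.653, -0.0, -0.0]
force: [0.0, 0.9, -0.2]
finger_gap: 0.093
grip_force: 0.0
t: 1.6
tcp_pos: [0.4225, -0.0634, 0.2326]
orientation: [0.755, 0.656, 0.0, -0.0]
force: [1.3, -0.2, -0.2]
finger_gap: 0.0931
grip_force: 0.0
t: 2.1
tcp_pos: [0.4214, -0.0617, 0.1711]
orientation: [0.755, 0.655, -0.002, -0.002]
force: [0.3, -0.2, -0.3]
finger_gap: 0.093
grip_force: 0.0
```

```bash
python3 -m creep '[[[0,0,-25,0,1],[0,0,-50,0,1],[0,0,-75,0,1],[0,0,-100,0,1],[0,0,-126,0,1]]]'
python3 -m creep '[[[0,0,0,0,1],[0,0,0,0,0],[0,0,0,0,0],[0,0,0,0,0],[0,0,0,0,0]]]' 10
python3 -m creep '[[[0,0,0,0,0],[0,0,0,0,0],[0,0,0,0,0],[0,0,0,0,0],[0,0,0,0,0]]]' 
python3 -c "from station import manip; s=manip.state(); print(s['joint_pos'],s['finger_gap'],s['grip_force'])"
```

```text
t: 2.6
tcp_pos: [0.4239, -0.0619, 0.0464]
orientation: [0.755, 0.655, 0.001, 0.001]
force: [0.5, -0.5, -1.7]
finger_gap: 0.0934
grip_force: 0.0
t: 3.1
tcp_pos: [0.4236, -0.062, 0.0476]
orientation: [0.755, 0.655, 0.001, 0.001]
force: [0.6, -0.0, -0.5]
finger_gap: 0.0656
grip_force: 0.0
t: 3.6
tcp_pos: [0.4233, -0.0621, 0.0468]
orientation: [0.755, 0.655, 0.0, 0.0]
force: [-1.2, -0.5, 3.4]
finger_gap: 0.0456
grip_force: 10.0
[-0.06356268  0.62277417  0.23084821  2.23104868 -0.42791816  0.32764077
  0.39091953] 0.04556514107248558 10.000041185994633
```

```bash
python3 -m creep '[[[0,0,10,0,0],[0,0,25,0,0],[0,0,45,0,0],[0,0,65,0,0],[0,0,80,0,0]]]'
python3 -m creep '[[[20,13,0,0,0],[55,35,0,0,0],[90,58,0,0,0],[125,80,0,0,0],[160,103,0,0,0]]]'
python3 -m creep '[[[25,16,0,0,0],[45,29,0,0,0],[61,39,0,0,0],[61,39,0,0,0],[61,39,0,0,0]]]'
python3 - <<'E'
from h import *
for n in("scene","top"): cv2.imwrite(f"pics/{n}1.png",manip.camera(n)[:,:,::-1])
s=cv2.imread("pics/scene1.png")[175:335,190:340];t=cv2.imread("pics/top1.png")[80:240,180:330]
cv2.imwrite("pics/c1.png",np.hstack([cv2.resize(a,None,fx=2.6,fy=2.6,interpolation=cv2.INTER_CUBIC) for a in(s,t)]))
E
```

```text
t: 4.1
tcp_pos: [0.4226, -0.062, 0.128]
orientation: [0.755, 0.655, 0.0, -0.0]
force: [0.7, 0.2, -1.8]
finger_gap: 0.0457
grip_force: 10.0
t: 4.6
tcp_pos: [0.5834, 0.0419, 0.1269]
orientation: [0.755, 0.655, -0.001, -0.0]
force: [0.5, -0.2, -1.4]
finger_gap: 0.0455
grip_force: 10.0
t: 5.1
tcp_pos: [0.6427, 0.0795, 0.1263]
orientation: [0.755, 0.655, -0.001, -0.0]
force: [-1.1, 0.4, -2.1]
finger_gap: 0.0452
grip_force: 10.0
```

View pics/c1.png

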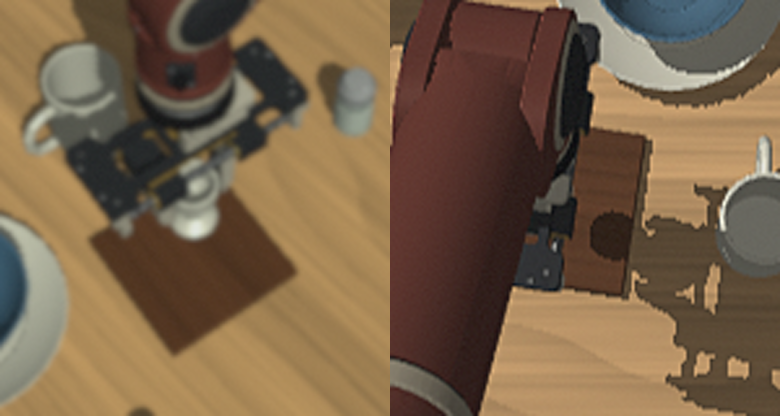

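The cup hangs upright in the fingers above the board, and the arm hides it from above. Now lowering it slowly.

```bash
python3 -m creep '[[[0,0,-20,0,0],[1,0,-40,0,0],[1,0,-55,0,0],[1,0,-62,0,0],[1,0,-66,0,0]]]'
python3 -m creep '[[[0,0,-1,0,0],[0,0,-2,0,0],[0,0,-3,0,0],[0,0,-3,0,0],[0,0,-3,0,0]]]'
```

```text
t: 5.7
tcp_pos: [0.6445, 0.0795, 0.0601]
orientation: [0.756, 0.655, -0.001, -0.0]
force: [-0.9, 0.2, -1.8]
finger_gap: 0.0452
grip_force: 10.0
t: 6.2
tcp_pos: [0.6452, 0.08, 0.058]
orientation: [0.755, 0.655, 0.0, 0.0]
force: [1.1, 1.0, -1.5]
finger_gap: 0.0454
grip_force: 10.0
```

```bash
python3 -m creep '[[[0,0,-0.5,0,0],[0,0,-1,0,0],[0,0,-1.5,0,0],[0,0,-1.5,0,0],[0,0,-1.5,0,0]]]'
```

```text
t: 6.7
tcp_pos: [0.6453, 0.08, 0.0568]
orientation: [0.755, 0.655, 0.0, 0.0]
force: [-0.2, -0.2, 4.8]
finger_gap: 0.0454
grip_force: 10.0
```

```bash
python3 -m creep '[[[0,0,0,0,0.5],[0,0,0,0,0.55],[0,0,0,0,0.6],[0,0,0,0,0.7],[0,0,0,0,0.8]]]'
python3 -m creep '[[[0,0,0,0,0.8],[0,0,10,0,0.8],[0,0,35,0,0.8],[0,0,70,0,0.8],[0,0,110,0,0.9]]]'
python3 -m creep '[[[-23,40,0,7,1],[-46,80,0,14,1],[-69,120,0,21,1],[-92,160,0,28,1],[-115,200,0,35,1]]]'
python3 -m creep '[[[-12,25,0,7,1],[-24,50,0,14,1],[-36,75,0,21,1],[-45,90,0,28,1],[-52,102,0,35,1]]]'
python3 - <<'E'
from h import *
for n in("scene","top"): cv2.imwrite(f"pics/{n}2.png",manip.camera(n)[:,:,::-1])
s=cv2.imread("pics/scene2.png")[175:335,190:340];t=cv2.imread("pics/top2.png")[80:240,180:330]
cv2.imwrite("pics/c2.png",np.hstack([cv2.resize(a,None,fx=2.6,fy=2.6,interpolation=cv2.INTER_CUBIC) for a in(s,t)]))
E
```

```text
t: 7.2
tcp_pos: [0.6448, 0.08, 0.0559]
orientation: [0.755, 0.655, -0.0, -0.0]
force: [0.2, -0.2, -0.1]
finger_gap: 0.0673
grip_force: 0.0
t: 7.7
tcp_pos: [0.6443, 0.08, 0.1671]
orientation: [0.755, 0.655, -0.001, -0.0]
force: [-0.2, 0.5, -0.9]
finger_gap: 0.0791
grip_force: 0.0
t: 8.2
tcp_pos: [0.5292, 0.2814, 0.1673]
orientation: [0.521, 0.853, 0.001, 0.0]
force: [0.9, -0.4, 0.7]
finger_gap: 0.0933
grip_force: 0.0
t: 8.7
tcp_pos: [0.4771, 0.3836, 0.167]
orientation: [0.24, 0.971, 0.001, 0.0]
force: [0.0, 0.1, -0.5]
finger_gap: 0.0929
grip_force: 0.0
```

View pics/c2.png

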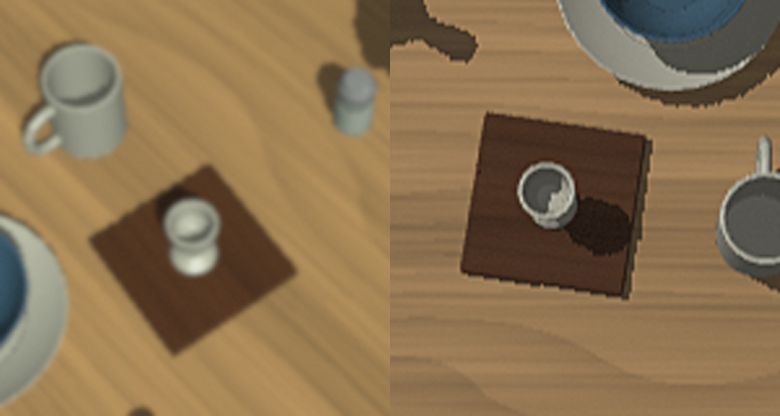

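The cup stands upright on the board. Its rim centre is at about top pixel (240.3,154.1).

```bash
python3 - <<'E'
from m import *
D=lambda x,y:(180+(x-390+.5)/2.6-.5,80+(y+.5)/2.6-.5)
S=lambda x,y:(190+(x+.5)/2.6-.5,175+(y+.5)/2.6-.5)
print("cup",on("top",D(547,193),.072),tri(S(192,219),D(547,193)))
q=[on("top",D(*p),.01)[:2] for p in[(486,113),(648,136),(626,294),(461,271)]]
print("board",q,np.mean(q,0),[np.linalg.norm(q[i]-q[i-1]) for i in range(4)])
q=[on("scene",S(*p),.01)[:2] for p in[(210,165),(297,271),(173,356),(90,240)]]
print("board",q,np.mean(q,0),[np.linalg.norm(q[i]-q[i-1]) for i in range(4)])
E
python3 -m creep '[[[1,-1,-25,0,1],[1,-1,-50,0,1],[1,-1,-75,0,1],[1,-1,-100,0,1],[1,-1,-124,0,1]]]'
python3 -m creep '[[[0,0,0,0,0.8],[0,0,0,0,0.7],[0,0,0,0,0.6],[0,0,0,0,0.5],[0,0,0,0,0.5]]]' 6
```

```text
cup [0.6421 0.0792 0.072 ] (array([0.642 , 0.0784, 0.0754]), np.float64(0.001484596102980617))
board [array([0.7222, 0.1374]), array([ 0.7029, -0.0012]), array([0.5675, 0.0164]), array([0.5862, 0.1564])] [0.6447 0.0772] [np.float64(0.13730941060608073), np.float64(0.1398800651350247), np.float64(0.1365760304454088), np.float64(0.14124768965086046)]
board [array([0.569 , 0.0214]), array([0.5879, 0.1569]), array([0.7248, 0.1392]), array([0.7039, 0.0025])] [0.6464 0.08  ] [np.float64(0.1361321898055333), np.float64(0.1368464513606135), np.float64(0.137992306715757), np.float64(0.13829670356353344)]
t: 9.3
tcp_pos: [0.4803, 0.3795, 0.0417]
orientation: [0.245, 0.969, -0.0, 0.001]
force: [-0.3, -0.3, 0.2]
finger_gap: 0.0931
grip_force: 0.0
t: 9.8
tcp_pos: [0.4793, 0.3812, 0.0431]
orientation: [0.243, 0.97, 0.001, 0.0]
force: [-0.3, 0.4, 0.3]
finger_gap: 0.0576
grip_force: 0.0
```

```bash
python3 -m creep '[[[0,0,0,0,0.45],[0,0,0,0,0.4],[0,0,0,0,0.3],[0,0,0,0,0.2],[0,0,0,0,0]]]' 6
python3 -m creep '[[[0,0,0,0,0],[0,0,0,0,0],[0,0,0,0,0],[0,0,0,0,0],[0,0,0,0,0]]]' 12
```

```text
t: 10.3
tcp_pos: [0.4793, 0.3816, 0.0425]
orientation: [0.243, 0.97, 0.001, 0.0]
force: [0.7, 0.6, 1.7]
finger_gap: 0.043
grip_force: 6.0
t: 10.8
tcp_pos: [0.4793, 0.3816, 0.0424]
orientation: [0.243, 0.97, 0.001, 0.0]
force: [0.4, 2.0, 3.7]
finger_gap: 0.0431
grip_force: 12.0
```

```bash
python3 -m creep '[[[0,0,5,0,0],[0,0,18,0,0],[0,0,38,0,0],[0,0,62,0,0],[0,0,90,0,0]]]'
python3 -m creep '[[[0,0,5,0,0],[9,-16,10,0,0],[24,-45,10,0,0],[39,-73,10,0,0],[55,-101,10,0,0]]]'
python3 -m creep '[[[16,-29,0,0,0],[32,-60,0,0,0],[49,-91,0,0,0],[65,-121,0,0,0],[80,-149,0,0,0]]]'
python3 -m creep '[[[12,-22,0,0,0],[22,-40,0,0,0],[29,-52,0,0,0],[29,-52,0,0,0],[29,-52,0,0,0]]]'
python3 - <<'E'
from h import *
for n in("scene","top"): cv2.imwrite(f"pics/{n}3.png",manip.camera(n)[:,:,::-1])
s=cv2.imread("pics/scene3.png")[175:315,200:340];t=cv2.imread("pics/top3.png")[90:230,190:330]
cv2.imwrite("pics/c3.png",np.hstack([cv2.resize(a,None,fx=2.8,fy=2.8,interpolation=cv2.INTER_CUBIC) for a in(s,t)]))
E
```

```text
t: 11.3
tcp_pos: [0.4777, 0.3791, 0.1324]
orientation: [0.243, 0.97, -0.002, -0.001]
force: [0.2, 0.4, -0.7]
finger_gap: 0.0431
grip_force: 12.0
t: 11.8
tcp_pos: [0.5337, 0.2762, 0.1406]
orientation: [0.243, 0.97, -0.002, -0.001]
force: [0.1, 0.6, 0.0]
finger_gap: 0.0433
grip_force: 12.0
t: 12.3
tcp_pos: [0.6133, 0.1264, 0.1404]
orientation: [0.244, 0.97, -0.002, -0.002]
force: [0.1, 1.0, -0.7]
finger_gap: 0.0427
grip_force: 12.0
t: 12.8
tcp_pos: [0.642, 0.0793, 0.1413]
orientation: [0.243, 0.97, -0.0, -0.001]
force: [0.1, 0.1, -0.1]
finger_gap: 0.0427
grip_force: 12.0
```

View pics/c3.png

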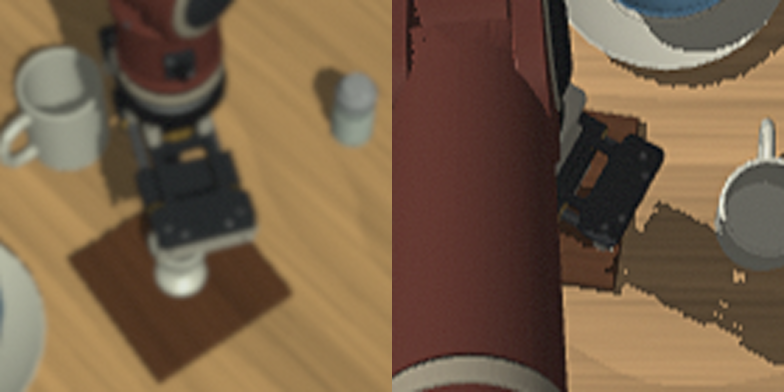

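The egg is hidden by the hand, but the grip reading is steady and the cup hasn't moved. I'll lower it while watching the force.

```bash
python3 -m creep '[[[1,0,-15,0,0],[1,0,-30,0,0],[1,0,-40,0,0],[1,0,-45,0,0],[1,0,-48,0,0]]]'
python3 -m creep '[[[0,0,-1,0,0],[0,0,-2,0,0],[0,0,-3,0,0],[0,0,-3,0,0],[0,0,-3,0,0]]]'
```

```text
t: 13.4
tcp_pos: [0.6436, 0.0793, 0.0933]
orientation: [0.243, 0.97, -0.0, -0.001]
force: [0.4, 0.3, -0.7]
finger_gap: 0.0428
grip_force: 12.0
t: 13.9
tcp_pos: [0.6441, 0.079, 0.0914]
orientation: [0.243, 0.97, 0.0, 0.0]
force: [-0.1, 0.3, -1.3]
finger_gap: 0.043
grip_force: 12.0
```

```bash
python3 -m creep '[[[0,0,-0.5,0,0],[0,0,-1,0,0],[0,0,-1.5,0,0],[0,0,-2,0,0],[0,0,-2,0,0]]]'
python3 -m creep '[[[0,0,-0.5,0,0],[0,0,-1,0,0],[0,0,-1,0,0],[0,0,-1,0,0],[0,0,-1,0,0]]]'
```

```text
t: 14.4
tcp_pos: [0.644, 0.079, 0.0891]
orientation: [0.243, 0.97, 0.0, 0.0]
force: [0.4, -0.1, -0.6]
finger_gap: 0.0431
grip_force: 12.0
t: 14.9
tcp_pos: [0.6443, 0.0791, 0.0884]
orientation: [0.243, 0.97, 0.0, 0.0]
force: [1.5, 0.7, 1.9]
finger_gap: 0.0429
grip_force: 12.0
```

```bash
python3 -m creep '[[[0,0,-0.4,0,0],[0,0,-0.8,0,0],[0,0,-0.8,0,0],[0,0,-0.8,0,0],[0,0,-0.8,0,0]]]' 5
```

```text
t: 15.4
tcp_pos: [0.6447, 0.0793, 0.088]
orientation: [0.243, 0.97, 0.0, 0.001]
force: [0.0, 0.9, 5.1]
finger_gap: 0.043
grip_force: 5.0
```

```bash
python3 -m creep '[[[0,0,0,0,0.48],[0,0,0,0,0.51],[0,0,0,0,0.55],[0,0,0,0,0.6],[0,0,0,0,0.75]]]'
python3 -m creep '[[[0,0,0,0,0.85],[0,0,5,0,0.85],[0,0,25,0,0.85],[0,0,50,0,0.85],[0,0,80,0,0.85]]]'
python3 -m creep '[[[-43,0,0,-8,1],[-86,0,0,-16,1],[-129,0,0,-24,1],[-172,0,0,-32,1],[-214,0,0,-40,1]]]'
python3 -m creep '[[[0,0,0,-8,1],[0,0,0,-16,1],[0,0,0,-24,1],[0,0,0,-30,1],[0,0,0,-30,1]]]'
python3 - <<'E'
from h import *
for n in("scene","top"): cv2.imwrite(f"pics/{n}4.png",manip.camera(n)[:,:,::-1])
s=cv2.imread("pics/scene4.png")[175:315,200:340];t=cv2.imread("pics/top4.png")[100:240,190:330]
cv2.imwrite("pics/c4.png",np.hstack([cv2.resize(a,None,fx=2.8,fy=2.8,interpolation=cv2.INTER_CUBIC) for a in(s,t)]))
E
```

```text
t: 15.9
tcp_pos: [0.6433, 0.0786, 0.0867]
orientation: [0.243, 0.97, -0.001, -0.001]
force: [0.3, -0.3, 0.3]
finger_gap: 0.06
grip_force: 0.0
t: 16.4
tcp_pos: [0.6432, 0.0789, 0.1676]
orientation: [0.243, 0.97, -0.0, -0.001]
force: [0.8, -0.4, -0.5]
finger_gap: 0.0789
grip_force: 0.0
t: 16.9
tcp_pos: [0.4283, 0.079, 0.1678]
orientation: [0.562, 0.827, 0.001, 0.0]
force: [-0.4, 0.4, 0.1]
finger_gap: 0.0934
grip_force: 0.0
t: 17.4
tcp_pos: [0.4301, 0.0792, 0.1677]
orientation: [0.755, 0.656, 0.0, 0.0]
force: [0.1, 0.6, 0.0]
finger_gap: 0.0929
grip_force: 0.0
```

View pics/c4.png

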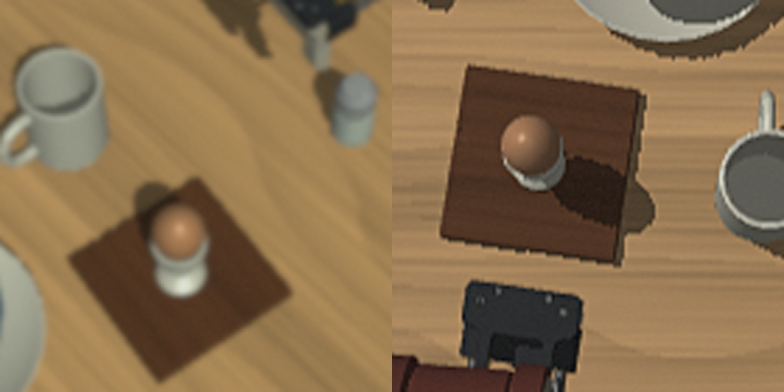

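The egg sits upright in the cup at the board's middle. Now the salt.

```bash
python3 -m creep '[[[0,-1,-25,0,1],[0,-1,-50,0,1],[0,-1,-75,0,1],[0,-1,-98,0,1],[0,-1,-116,0,1]]]'
python3 -m creep '[[[0,0,0,0,0.7],[0,0,0,0,0.5],[0,0,0,0,0.3],[0,0,0,0,0],[0,0,0,0,0]]]' 12
python3 -m creep '[[[0,0,0,0,0],[0,0,0,0,0],[0,0,0,0,0],[0,0,0,0,0],[0,0,0,0,0]]]' 12
python3 -m creep '[[[0,0,0,0,0],[0,0,0,0,0],[0,0,0,0,0],[0,0,0,0,0],[0,0,0,0,0]]]' 12
```

```text
t: 18.0
tcp_pos: [0.4299, 0.078, 0.0503]
orientation: [0.755, 0.656, -0.0, -0.0]
force: [-0.8, -0.1, 0.3]
finger_gap: 0.0927
grip_force: 0.0
t: 18.5
tcp_pos: [0.4304, 0.0782, 0.052]
orientation: [0.755, 0.655, 0.001, 0.0]
force: [0.2, -0.3, 0.9]
finger_gap: 0.0576
grip_force: 0.0
t: 19.0
tcp_pos: [0.4308, 0.078, 0.0516]
orientation: [0.755, 0.655, 0.001, 0.001]
force: [1.0, 0.7, 1.7]
finger_gap: 0.0362
grip_force: 12.0
t: 19.5
tcp_pos: [0.4307, 0.078, 0.0515]
orientation: [0.755, 0.655, 0.001, 0.0]
force: [3.0, 0.1, 3.5]
finger_gap: 0.0365
grip_force: 12.0
```

```bash
python3 -m creep '[[[0,0,10,0,0],[0,0,25,0,0],[0,0,45,0,0],[0,-20,60,0,0],[0,-50,60,0,0]]]'
python3 -m creep '[[[30,-20,0,0,0],[65,-40,0,0,0],[100,-52,0,0,0],[140,-52,0,0,0],[175,-52,0,0,0]]]'
python3 -m creep '[[[15,0,0,0,0],[24,0,0,0,0],[24,0,0,0,0],[24,0,-10,0,0],[24,0,-20,0,0]]]'
python3 -m creep '[[[0,0,-15,0,0],[0,0,-28,0,0],[0,0,-36,0,0],[0,0,-38,0,0],[0,0,-38,0,0]]]'
```

```text
t: 20.0
tcp_pos: [0.4291, 0.0296, 0.1126]
orientation: [0.754, 0.657, 0.0, -0.001]
force: [1.2, -1.1, -1.1]
finger_gap: 0.0364
grip_force: 12.0
t: 20.5
tcp_pos: [0.6044, -0.0243, 0.1108]
orientation: [0.756, 0.655, -0.002, -0.002]
force: [0.5, 0.2, -1.8]
finger_gap: 0.0365
grip_force: 12.0
t: 21.0
tcp_pos: [0.6274, -0.0239, 0.0907]
orientation: [0.755, 0.655, -0.001, -0.001]
force: [-0.6, 0.9, -1.0]
finger_gap: 0.0364
grip_force: 12.0
t: 21.5
tcp_pos: [0.6288, -0.0241, 0.0529]
orientation: [0.755, 0.655, -0.0, -0.0]
force: [0.1, -0.2, -1.4]
finger_gap: 0.0364
grip_force: 12.0
```

```bash
python3 -m creep '[[[1,0,-0.5,0,0],[1,0,-1,0,0],[1,0,-1.5,0,0],[1,0,-1.5,0,0],[1,0,-1.5,0,0]]]'
```

```text
t: 22.0
tcp_pos: [0.63, -0.024, 0.052]
orientation: [0.755, 0.655, 0.0, 0.0]
force: [0.5, -0.7, -1.6]
finger_gap: 0.0363
grip_force: 12.0
```

```bash
python3 -m creep '[[[0,0,-0.5,0,0],[0,0,-1,0,0],[0,0,-1,0,0],[0,0,-1,0,0],[0,0,-1,0,0]]]'
```

```text
t: 22.5
tcp_pos: [0.6302, -0.024, 0.0516]
orientation: [0.755, 0.655, 0.0, 0.0]
force: [-0.9, -0.2, 5.6]
finger_gap: 0.036
grip_force: 12.0
```

```bash
python3 -m creep '[[[0,0,0,0,0.45],[0,0,0,0,0.5],[0,0,0,0,0.6],[0,0,0,0,0.7],[0,0,0,0,0.8]]]'
python3 -m creep '[[[0,0,0,0,0.8],[0,0,15,0,0.8],[0,0,50,0,0.8],[0,0,90,0,0.8],[0,0,120,0,0.8]]]'
python3 -m creep '[[[-12,-32,0,8,0.6],[-24,-64,0,16,0.5],[-38,-100,0,24,0.4],[-52,-138,0,32,0.4],[-66,-176,0,41,0.4]]]'
python3 -m creep '[[[-14,-38,0,8,0.4],[-28,-76,0,16,0.4],[-42,-110,0,24,0.4],[-52,-139,0,32,0.4],[-52,-139,0,40.5,0.4]]]'
python3 -m creep '[[[0,0,-15,0,0.4],[0,0,-40,0,0.4],[0,0,-70,0,0.4],[0,0,-90,0,0.4],[0,0,-100,0,0.4]]]'
python3 - <<'E'
from h import *
for n in("scene","top"): cv2.imwrite(f"pics/{n}5.png",manip.camera(n)[:,:,::-1])
s=cv2.imread("pics/scene5.png")[95:275,150:340];t=cv2.imread("pics/top5.png")[100:280,270:460]
cv2.imwrite("pics/c5.png",np.hstack([cv2.resize(a,None,fx=2.1,fy=2.1,interpolation=cv2.INTER_CUBIC) for a in(s,t)]))
E
```

```text
t: 23.0
tcp_pos: [0.6299, -0.024, 0.0506]
orientation: [0.755, 0.655, -0.0, -0.0]
force: [-0.5, -0.2, 0.6]
finger_gap: 0.0662
grip_force: 0.0
t: 23.5
tcp_pos: [0.6308, -0.0244, 0.1745]
orientation: [0.756, 0.655, 0.001, 0.001]
force: [0.7, -0.8, 0.0]
finger_gap: 0.074
grip_force: 0.0
t: 24.0
tcp_pos: [0.5635, -0.2016, 0.1723]
orientation: [0.478, 0.878, -0.0, 0.001]
force: [0.2, -0.2, -0.3]
finger_gap: 0.0398
grip_force: 0.0
t: 24.5
tcp_pos: [0.5081, -0.3466, 0.1721]
orientation: [0.15, 0.989, -0.003, -0.0]
force: [-0.1, 1.4, 0.1]
finger_gap: 0.0372
grip_force: 0.0
t: 25.0
tcp_pos: [0.511, -0.3389, 0.0699]
orientation: [0.148, 0.989, 0.0, -0.001]
force: [0.3, 0.4, -0.3]
finger_gap: 0.0373
grip_force: 0.0
```

View pics/c5.png

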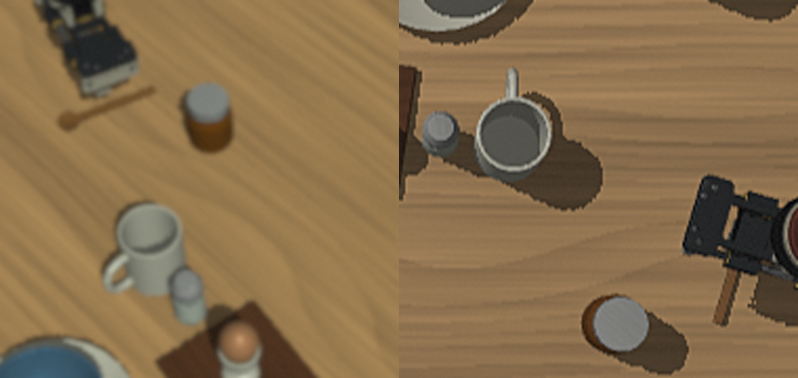

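The salt stands between board and mug, and the jaws straddle the spoon handle just below the bowl end. Now lowering.

```bash
python3 -m creep '[[[0,0,-15,0,0.4],[0,0,-30,0,0.4],[0,0,-42,0,0.4],[0,0,-49,0,0.4],[0,0,-52,0,0.4]]]' 15
python3 -m creep '[[[0,0,-0.5,0,0.4],[0,0,-1,0,0.3],[0,0,-1,0,0.1],[0,0,-1,0,0],[0,0,-1,0,0]]]' 15
python3 -m creep '[[[0,0,0,0,0],[0,0,0,0,0],[0,0,0,0,0],[0,0,0,0,0],[0,0,0,0,0]]]'
```

```text
t: 25.6
tcp_pos: [0.5114, -0.3387, 0.0176]
orientation: [0.148, 0.989, 0.0, -0.001]
force: [-0.1, -0.5, 0.2]
finger_gap: 0.0373
grip_force: 0.0
t: 26.1
tcp_pos: [0.5122, -0.339, 0.0182]
orientation: [0.148, 0.989, -0.0, 0.0]
force: [0.1, 0.1, 0.6]
finger_gap: 0.0104
grip_force: 5.0
t: 26.6
tcp_pos: [0.5122, -0.339, 0.0182]
orientation: [0.148, 0.989, -0.0, 0.0]
force: [0.0, 0.0, 4.2]
finger_gap: 0.0094
grip_force: 15.0
```

```bash
python3 -m creep '[[[0,0,10,0,0],[0,0,30,0,0],[0,0,60,0,0],[0,0,100,0,0],[0,0,140,0,0]]]'
python3 -m creep '[[[0,10,30,0,0],[0,30,45,0,0],[10,60,45,0,0],[20,98,45,0,0],[30,136,45,0,0]]]'
python3 -m creep '[[[12,39,0,0,0],[24,78,0,0,0],[36,117,0,0,0],[48,156,0,0,0],[60,195,0,0,0]]]'
python3 -m creep '[[[14,40,0,3,0],[28,80,0,6,0],[42,120,0,9.2,0],[56,160,0,9.2,0],[67,196,0,9.2,0]]]'
python3 -m creep '[[[0,0,-20,0,0],[0,0,-50,0,0],[0,0,-85,0,0],[0,0,-120,0,0],[0,0,-145,0,0]]]'
python3 - <<'E'
from h import *
for n in("scene","top"): cv2.imwrite(f"pics/{n}6.png",manip.camera(n)[:,:,::-1])
s=cv2.imread("pics/scene6.png")[195:385,180:370];t=cv2.imread("pics/top6.png")[80:270,140:330]
cv2.imwrite("pics/c6.png",np.hstack([cv2.resize(a,None,fx=2.1,fy=2.1,interpolation=cv2.INTER_CUBIC) for a in(s,t)]))
E
```

```text
t: 27.1
tcp_pos: [0.5113, -0.3389, 0.159]
orientation: [0.148, 0.989, 0.0, -0.001]
force: [-0.2, -0.8, -0.4]
finger_gap: 0.0095
grip_force: 15.0
t: 27.6
tcp_pos: [0.5418, -0.2023, 0.2033]
orientation: [0.149, 0.989, -0.0, 0.0]
force: [1.4, 0.5, -0.2]
finger_gap: 0.0096
grip_force: 15.0
t: 28.1
tcp_pos: [0.602, -0.0068, 0.2031]
orientation: [0.148, 0.989, -0.0, -0.0]
force: [-0.1, -0.5, -0.1]
finger_gap: 0.0095
grip_force: 15.0
t: 28.6
tcp_pos: [0.6691, 0.1899, 0.2028]
orientation: [0.068, 0.998, -0.0, -0.0]
force: [-0.1, 0.4, -0.7]
finger_gap: 0.0093
grip_force: 15.0
t: 29.1
tcp_pos: [0.6675, 0.1872, 0.0553]
orientation: [0.068, 0.998, -0.001, -0.002]
force: [0.1, 0.1, -0.3]
finger_gap: 0.0098
grip_force: 15.0
```

View pics/c6.png

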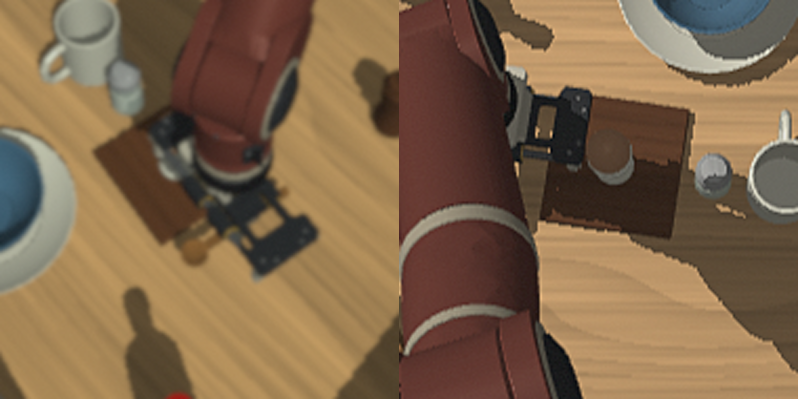

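The spoon is held level with the bowl away from the robot. But from this mid-handle grip the wide gripper body would hit the egg if I lowered here: body at z≈0.088, 94 mm half-width. I'll set the spoon down further left, take it again near the handle end so the body clears the egg, and place it from there.

```bash
python3 -m creep '[[[0,20,0,0,0],[0,45,0,0,0],[0,55,0,0,0],[0,55,0,0,0],[0,55,0,0,0]]]'
python3 -m creep '[[[0,0,-15,0,0],[0,0,-27,0,0],[0,0,-34,0,0],[0,0,-36,0,0],[0,0,-36,0,0]]]'
```

```text
t: 29.7
tcp_pos: [0.6695, 0.2427, 0.059]
orientation: [0.068, 0.998, -0.0, 0.001]
force: [-0.3, 0.4, -0.3]
finger_gap: 0.0099
grip_force: 15.0
t: 30.2
tcp_pos: [0.6687, 0.2426, 0.0209]
orientation: [0.068, 0.998, -0.0, -0.001]
force: [0.2, 0.4, -0.2]
finger_gap: 0.0096
grip_force: 15.0
```

```bash
python3 -m creep '[[[0,0,-1,0,0],[0,0,-2,0,0],[0,0,-3,0,0],[0,0,-3,0,0],[0,0,-3,0,0]]]'
python3 -m creep '[[[0,0,-0.5,0,0],[0,0,-0.5,0,0.15],[0,0,-0.5,0,0.2],[0,0,-0.5,0,0.3],[0,0,-0.5,0,0.4]]]'
python3 -m creep '[[[0,0,5,0,0.4],[0,0,20,0,0.4],[0,0,40,0,0.4],[0,0,80,0,0.4],[0,0,120,0,0.4]]]'
python3 -m creep '[[[-40,0,0,0,0.4],[-80,10,0,0,0.4],[-120,20,0,0,0.4],[-160,20,0,0,0.4],[-200,20,0,0,0.4]]]'
python3 - <<'E'
from h import *
for n in("scene","top"): cv2.imwrite(f"pics/{n}7.png",manip.camera(n)[:,:,::-1])
s=cv2.imread("pics/scene7.png")[195:385,180:370];t=cv2.imread("pics/top7.png")[80:270,140:330]
cv2.imwrite("pics/c7.png",np.hstack([cv2.resize(a,None,fx=2.1,fy=2.1,interpolation=cv2.INTER_CUBIC) for a in(s,t)]))
E
```

```text
t: 30.7
tcp_pos: [0.669, 0.243, 0.019]
orientation: [0.068, 0.998, 0.0, 0.0]
force: [-0.7, 1.2, -0.8]
finger_gap: 0.0099
grip_force: 15.0
t: 31.2
tcp_pos: [0.669, 0.243, 0.0184]
orientation: [0.068, 0.998, 0.0, 0.0]
force: [-0.4, 1.0, -0.1]
finger_gap: 0.03
grip_force: 0.0
t: 31.7
tcp_pos: [0.6688, 0.2429, 0.1404]
orientation: [0.068, 0.998, -0.0, -0.0]
force: [0.8, 1.0, 0.6]
finger_gap: 0.0369
grip_force: 0.0
t: 32.2
tcp_pos: [0.4677, 0.2637, 0.1399]
orientation: [0.068, 0.998, 0.001, 0.001]
force: [-0.1, 0.6, -0.3]
finger_gap: 0.0375
grip_force: 0.0
```

View pics/c7.png

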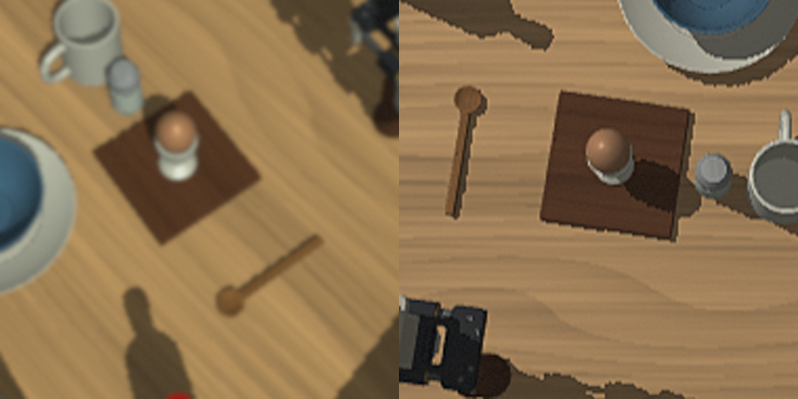

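The spoon lies at bowl px (173,127), handle end (165.5,182.6), parallel to the board edge but too far out. Salt cap at about (289.5,161.5).

Run:
```python
from m import *
D=lambda x,y:(140+(x-399+.5)/2.1-.5,80+(y+.5)/2.1-.5)
a=on("top",D(469,100),.006)[:2];b=on("top",D(453.5,216),.006)[:2];d=a-b;L=np.linalg.norm(d);u=d/L
o=a-u*.055
print(a,b,L,"yaw",np.degrees(np.arctan2(u[1],u[0])),"origin",o,"grasp-58",o-.058*u)
print("salt",on("top",D(712,168),.07))
q=[on("top",D(*p),.01)[:2] for p in[(561,92),(692,110),(672,238),(541,219)]];print("board",np.mean(q,0),[np.linalg.norm(q[i]-q[i-1]) for i in range(4)],[np.degrees(np.arctan2(*(q[i]-q[j])[::-1])) for i,j in((0,3),(1,2))])
print("egg",on("top",D(608,150),.088))
```

```text
[0.7131 0.235 ] [0.589  0.2486] 0.12483236704695529 yaw -6.264119138867172 origin [0.6585 0.241 ] grasp-58 [0.6008 0.2473]
salt [ 0.6308 -0.0229  0.07  ]
board [0.6442 0.0771] [np.float64(0.13662346393730002), np.float64(0.13994218672500644), np.float64(0.13730592752562995), np.float64(0.13895555501250467)] [np.float64(-7.920057612941506), np.float64(-8.331050612001295)]
egg [0.645  0.0796 0.088 ]
```

```bash
python3 -m creep '[[[40,-5,0,0,0.3],[85,-10,0,0,0.3],[120,-16,0,0,0.3],[133,-16,0,0,0.3],[133,-16,-20,0,0.3]]]'
python3 -m creep '[[[0,0,-30,0,0.3],[0,0,-60,0,0.3],[0,0,-85,0,0.3],[0,0,-98,0,0.3],[0,0,-101,0,0.3]]]'
python3 -m creep '[[[0,0,-1,0,0.3],[0,0,-2,0,0.2],[0,0,-2,0,0],[0,0,-2,0,0],[0,0,-2,0,0]]]' 20
python3 -m creep '[[[0,0,0,0,0],[0,0,0,0,0],[0,0,0,0,0],[0,0,0,0,0],[0,0,0,0,0]]]'
```

```text
t: 32.8
tcp_pos: [0.6083, 0.2463, 0.122]
orientation: [0.07, 0.998, 0.002, 0.005]
force: [-0.5, 0.6, -0.2]
finger_gap: 0.028
grip_force: 0.0
t: 33.3
tcp_pos: [0.602, 0.2465, 0.0165]
orientation: [0.068, 0.998, -0.0, -0.001]
force: [-0.3, -0.4, -0.4]
finger_gap: 0.0284
grip_force: 0.0
t: 33.8
tcp_pos: [0.6027, 0.2474, 0.0165]
orientation: [0.068, 0.998, 0.001, 0.001]
force: [0.6, 0.3, 4.4]
finger_gap: 0.0091
grip_force: 19.9
t: 34.3
tcp_pos: [0.6027, 0.2475, 0.0165]
orientation: [0.068, 0.998, 0.001, 0.001]
force: [-0.8, -0.5, 7.2]
finger_gap: 0.0098
grip_force: 19.9
```

```bash
python3 -m creep '[[[0,0,4,0,0],[0,0,10,0,0],[0,0,15,0,0],[0,-10,15,0,0],[0,-20,15,0,0]]]'
python3 -m creep '[[[0,-10,0,0,0],[0,-20,0,0,0],[0,-27,0,0,0],[0,-29.5,0,0,0],[0,-29.5,0,0,0]]]'
python3 -m creep '[[[0,0,-4,0,0],[0,0,-9,0,0],[0,0,-13,0,0],[0,0,-14.5,0,0],[0,0,-14.5,0,0]]]'
```

```text
t: 34.8
tcp_pos: [0.6019, 0.2261, 0.0303]
orientation: [0.068, 0.998, -0.0, -0.0]
force: [-0.1, 0.2, 0.3]
finger_gap: 0.0096
grip_force: 19.9
t: 35.3
tcp_pos: [0.6021, 0.1969, 0.0303]
orientation: [0.069, 0.998, -0.0, -0.0]
force: [-0.7, 0.2, -0.3]
finger_gap: 0.0097
grip_force: 19.9
t: 35.8
tcp_pos: [0.6017, 0.1982, 0.0163]
orientation: [0.068, 0.998, 0.0, -0.0]
force: [-1.6, 0.4, 3.7]
finger_gap: 0.0097
grip_force: 20.0
```

```bash
python3 -m creep '[[[0,0,0,0,0.15],[0,0,0,0,0.2],[0,0,0,0,0.25],[0,0,0,0,0.3],[0,0,0,0,0.3]]]'
python3 -m creep '[[[0,0,5,0,0.3],[0,0,20,0,0.3],[0,0,45,0,0.3],[0,0,90,0,0.3],[0,0,140,0,0.3]]]'
python3 -m creep '[[[-20,30,0,0,0.3],[-40,60,10,0,0.3],[-60,90,20,0,0.3],[-80,120,30,0,0.3],[-100,160,30,0,0.3]]]'
python3 -m creep '[[[-20,30,0,0,0.3],[-40,60,0,0,0.3],[-40,90,0,0,0.3],[-40,90,0,0,0.3],[-40,90,0,0,0.3]]]'
python3 - <<'E'
from h import *
for n in("scene","top"): cv2.imwrite(f"pics/{n}8.png",manip.camera(n)[:,:,::-1])
s=cv2.imread("pics/scene8.png")[195:385,180:370];t=cv2.imread("pics/top8.png")[80:270,160:350]
cv2.imwrite("pics/c8.png",np.hstack([cv2.resize(a,None,fx=2.1,fy=2.1,interpolation=cv2.INTER_CUBIC) for a in(s,t)]))
E
```

```text
t: 36.3
tcp_pos: [0.6019, 0.1974, 0.0157]
orientation: [0.068, 0.998, -0.0, -0.0]
force: [-0.2, 0.5, -0.1]
finger_gap: 0.0275
grip_force: 0.0
t: 36.8
tcp_pos: [0.6012, 0.1972, 0.1574]
orientation: [0.068, 0.998, -0.0, -0.001]
force: [0.9, 0.1, -0.3]
finger_gap: 0.0281
grip_force: 0.0
t: 37.3
tcp_pos: [0.5028, 0.3576, 0.1892]
orientation: [0.07, 0.998, 0.001, 0.002]
force: [0.9, -0.0, 0.0]
finger_gap: 0.028
grip_force: 0.0
t: 37.8
tcp_pos: [0.4618, 0.4477, 0.1867]
orientation: [0.068, 0.998, 0.0, 0.0]
force: [0.8, -0.7, 0.6]
finger_gap: 0.0278
grip_force: 0.0
```

View pics/c8.png

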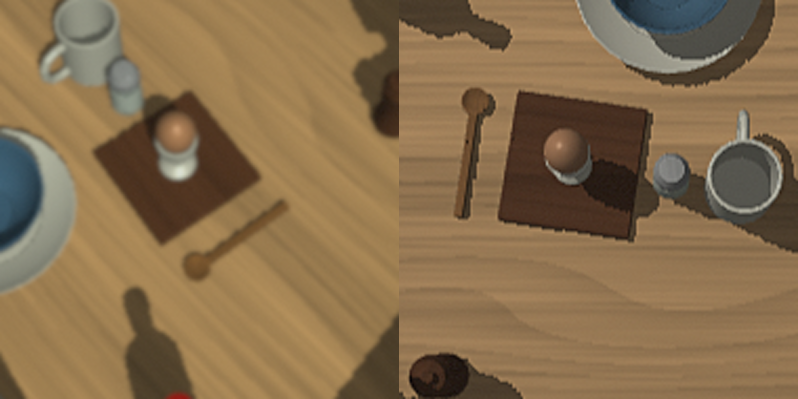

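The layout is complete: spoon bowl at crop (475,101), handle end (461,216), egg upright, salt in the gap. I'll check the numbers.

Run:
```python
from m import *
D=lambda x,y:(160+(x-399+.5)/2.1-.5,80+(y+.5)/2.1-.5)
c=np.array([.6447,.0787]);w=np.radians(-7.9);M=np.array([[np.cos(w),np.sin(w)],[-np.sin(w),np.cos(w)]])
B=lambda p:M@(p[:2]-c)*1000
a=on("top",D(475,101),.006)[:2];b=on("top",D(461,216),.006)[:2];u=(a-b)/np.linalg.norm(a-b)
print("spoon yaw rel",np.degrees(np.arctan2(u[1],u[0]))+7.9,"origin in board mm",B(a-u*.055),np.linalg.norm(a-b))
print("salt",B(on("top",D(672,168),.072)),"mug",B(on("top",D(744,176),.088)),"egg",B(on("top",D(567,150),.09)))
d=cv2.absdiff(cv2.imread("pics/top0.png"),cv2.imread("pics/top8.png")).max(2)
for n,r in dict(mug=(305,132,345,190),jar=(355,238,395,270),mill=(163,245,195,272)).items(): print(n,(d[r[1]:r[3],r[0]:r[2]]>30).sum())
```

```text
spoon yaw rel 2.1250258835024693 origin in board mm [ -2.457  111.4204] 0.12356116226832199
salt [   0.0944 -104.544 ] mug [  -0.3763 -175.6647] egg [-0.0718 -0.2579]
mug 49
jar 0
mill 82
```

```bash
python3 -c "from station import manip; print(manip.hand_in())"
```

```text
the job is handed in; nothing more can be done
None
```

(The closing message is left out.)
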